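# Slide the plate blank under the drill jig's bridge

## Task

Load the drill jig: with the fingertips, first push the black nut sideways out of the way, so that it lies clear of the plate's path into the jig, then slide the steel plate flat along the table under the low blue bridge until its leading edge sits flush against the end stop behind the bridge. Only push: neither the plate nor the nut may be lifted or tipped. Leave the tape measure and the paint marker where they are, and draw the hand clear at the end.

Things in the scene. Friction and masses are not known exactly. Their poses are not given: they have to be found in the camera images.
- jig: Blue drill jig fixed to the table. Origin on the table under the middle of its bridge; +x is the way the plate slides in, y across. Bridge: x -25 to 25 mm, y +-70 mm, underside 14 mm and top 30 mm above the table (bolt heads to 38 mm). Side rails 14 mm high, x -30 to 47 mm, inner faces y +-54 mm (lane 108 mm wide); no floor but the table.
- jig_entry (a point): Middle of the jig's entry, on the table, at x = -55 mm of the jig's frame (same axes). From here to x = -30 mm the rails flare inwards, 0.5 rad to the lane, from about y +-69 mm to +-54 mm inside; +-80 mm over all, 14 mm high.
- jig_stop (a point): Foot of the end stop's face, on the table, mid-lane, at x = 35 mm of the jig's frame (same axes). The stop is a bare steel bar across the lane, 12 mm high. With the plate home against it, the plate's origin is 40 mm before this point and the plate sticks out 20 mm in front of the bridge.
- plate: Loose flat steel plate, bright grey with two dark spots, 80 mm (its x, the sliding direction) x 100 mm (y) x 10 mm thick, 0.4 to 0.85 kg. Origin: centre of its underside. It lies before the entry (jig's -x side), up to 0.25 rad askew and 25 mm off the lane's centre line. Too wide for most grippers; slides when its edge is pushed (2 to 8 N).
- nut: Loose black hexagon nut, 24 x 28 x 13 mm, 35 g, flat on the table in the plate's path between plate and jig. Origin at the centre of its underside. It is out of the way when its centre is more than 64 mm to either side of the jig's centre line (y of the jig's frame).
- tape_measure: Bystander: yellow and black tape measure, 64 x 83 x 32 mm, lying to the left of the jig, nearer the robot. Origin at the centre of its underside.
- paint_marker: Bystander: paint marker, white with a green cap, 17 x 135 x 16 mm, lying at the right of the table. Origin at the centre of its underside.
Mind the look-alikes: they are no part of the job. There is more than one size of the jig; the job needs the larger.

How it is judged:
By the outcome, as a careful person would: the job done as asked, in the order asked, and still so for the second after the job is handed in, with the robot touching nothing.
It also fails if it takes over 72 s, if anything falls off the work surface, if the arm or the gripper's body presses on something with over 40 N, if the wrist force passes 120 N, or if a joint passes its speed limit or range.

## Robot

A 7-joint arm with a two-finger parallel gripper is mounted at the origin on the work surface; the furniture and walls round the work are solid. World frame = base frame: x ahead of the robot, y to its left, z up, the work surface at z = 0. Lengths are in m, angles in rad, forces in N, time in s.
With the tool pointing down it reaches from about 0.425 to 0.875 m from the base axis. Payload 4.7 kg.
Tool frame: the origin (TCP) lies on the centre line of the jaws, within the pads' length; the fingertips stand ahead of it and the grasp point (between the pads) lies 2 mm behind it (nose_length is the z of the fingertips in the tool frame, in m); z points along the fingers, y is the line along which they close (so a half turn about z gives the same grasp; the last joint's range is limited). The gripper opens to 87 mm and grips with 3 to 60 N. Pads are 19 mm wide; open, the fingers measure 117 mm over their backs; the gripper's body (75 mm by 190 mm) begins 51 mm behind the grasp point.
Start: joints at [-1.328, 0.321, -0.07, 1.45, 0.023, 1.371, -0.057], TCP at [0.147, 0.633, 0.24] pointing down, gripper open.
Joint ranges: [-2.86, 2.86], [-0.3, 2.09], [-1.38, 1.24], [0.06, 2.45], [-1.56, 4.7], [0.09, 2.05], [-2.69, 2.69]. Speed limits (rad/s): [2.57, 2.57, 3.14, 3.14, 3.14, 3.14, 3.14].

## Interface

Orientations are given as a rotation vector (axis times angle).
In Python, from bench import * gives the robot as it stands.
- The arm moves only by the tool send_rows, never from a script. Its arguments are lists of equal length, an entry for each row: "xyz": the shift along the tool's x, y, z in mm, a list of three; "dr": the turn, a rotation vector about the tool's x, y, z in rad, a list of three. A call has exactly 10 rows; each row is the pose to reach, as a shift and turn from the pose commanded when the call began, along the tool's axes at that moment; what a row does not reach only later rows make up. A row lasts 1/12 s, in which the tool goes at most 41.7 mm and 7.16 degrees, less where a joint would pass 70% of its speed; a pose out of reach is approached as far as the arm can. A call with a gripper value outside its range is refused whole. "jaw" is the finger opening in mm, from 0 to 87, set as the call begins (left out, the last holds). The fingers move at their own pace and stop on an object; "grip_force" is the grip in N (left out, the last holds). Time passes only in rows, so rows that repeat a pose let the fingers close, or fill a call up. It gives the time, the measured TCP pose, the force, the opening and the grip force at its end, in the units of the state.
- get_state(): the state, without advancing time (a new reading comes with each control period).
- get_image(name): name is "scene" or "side" or "wrist"; returns the picture (384x512x3 uint8, red, green, blue); there is no depth.
- calibration(name): a dict with "vfov" (degrees; the focal length in pixels is half the picture's height over the tangent of half this angle, whatever the lens; pixels are square), "cx", "cy" (the principal point, pixels), "rvec" (rotation vector, rad) and "tvec" (3), from world to camera coordinates, as OpenCV has them; the wrist camera has in their place "hand_eye" (4x4, takes a point from camera to tool coordinates, whose origin is the TCP and whose axes are the flange's). Camera axes: x right, y down, z forward; pixel columns grow to the right and rows downward; lengths in m; the calibration is good to about 2 mm. A picture is of the moment at which its call begins: read the wrist's pose just before it. calibration takes no time and is no camera call.
- close_job(): hands the job in; it is judged then, once.
The state is a dict: "time": time; "joint_positions": joint angles; "qd": joint speeds; "joint_torque": joint torques, N m; "position": TCP position; "tool_rot": TCP orientation; "ft_force": force on the tool from outside, world axes, zero at the start; "torque": the same for the moment, N m; "grip_width": opening from 0.0 (shut) to 1.0 (fully open); "grip_force": force on a finger pad.
Only numpy, scipy, OpenCV 4.12 (cv2) and the standard library are available. Lean on these libraries where they do the work, as an engineer would, in place of code of your own. Each camera call takes 0.05 s, during which the arm holds its last target. There are 200 camera calls.

## Working session

There is one attempt and no reset: what is moved stays moved. The work goes in short steps, Python scripts to look and compute and a tool call to move; the robot and the scene stay as the last step left them, time stands still between calls to the robot, and variables do not carry over. Pictures are saved under pics/ and viewed, at most 10 in all, crops included, and the job is handed in when it is done.

Besides the shell and the picture viewer there is one more tool, called after ">>>" as name(argument=value, ...) on one line, values as JSON. send_rows: Moves the arm, as the interface text tells. Its arguments: {"type":"object","properties":{"xyz":{"type":"array"},"dr":{"type":"array"},"jaw":{"type":"number"},"grip_force":{"type":"number"}},"required":["xyz","dr"]}

```bash
mkdir -p pics; ls; python3 - <<'E'
from bench import *
import cv2,numpy as np
s=get_state()
for k in("time","position","tool_rot","grip_width"):print(k,s[k])
for n in("scene","side","wrist"):
    im=get_image(n);cv2.imwrite(f"pics/{n}0.png",im[:,:,::-1]);print(n,calibration(n))
try: print(nose_length)
except Exception as e: print(e)
E
```

```text
pics
time 0.0
position [0.14736133 0.63254429 0.23845403]
tool_rot [-3.58638467e-01 -3.12092986e+00  3.01516289e-03]
grip_width 1.0024437066185288
scene {'vfov': 52.17975925357136, 'cx': 258.2139317132268, 'cy': 190.39771013730223, 'rvec': array([ 2.1449239 , -1.17529972,  0.45913014]), 'tvec': array([-0.31951014,  0.25388168,  0.84822322])}
side {'vfov': 56.11105419669567, 'cx': 256.4278351097221, 'cy': 200.28829701270757, 'rvec': array([ 2.11517221, -0.6227864 ,  0.34466156]), 'tvec': array([-0.42722544,  0.14513086,  0.71771363])}
wrist {'vfov': 58.54039973543198, 'cx': 255.7956946533474, 'cy': 196.0398752301006, 'hand_eye': array([[ 1.21971303e-04, -9.65999810e-01, -2.58542749e-01,
         7.04060691e-02],
       [ 9.99999827e-01, -3.09985975e-05,  5.87585309e-04,
         2.88734932e-04],
       [-5.75621759e-04, -2.58542776e-01,  9.65999639e-01,
        -1.45184734e-01],
       [ 0.00000000e+00,  0.00000000e+00,  0.00000000e+00,
         1.00000000e+00]])}
0.017
```

View pics/scene0.png

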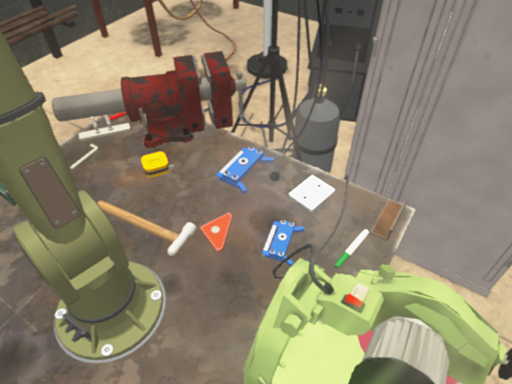

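View pics/side0.png

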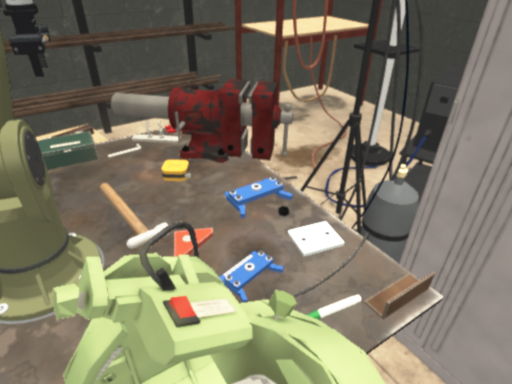

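The scene view shows the large jig at about (242,165), the nut at (275,176), the plate at (312,192) and the smaller decoy jig at (282,240). The side view shows them at (258,192), (284,211), (316,238) and (250,270). Next I'll enlarge crops and compute positions.

```bash
cat > h.py <<'E'
from bench import *
import cv2,numpy as np
from scipy.spatial.transform import Rotation as R
def cam(n,s=None):
    c=calibration(n);f=192/np.tan(np.radians(c["vfov"]/2))
    if n=="wrist":
        T=np.eye(4);T[:3,:3]=R.from_rotvec(s["tool_rot"]).as_matrix();T[:3,3]=s["position"];M=T@c["hand_eye"];Rw,C=M[:3,:3],M[:3,3]
    else:
        Rm=R.from_rotvec(c["rvec"]).as_matrix();Rw=Rm.T;C=-Rm.T@c["tvec"]
    return f,c["cx"],c["cy"],Rw,C
def ray(n,uv,z,s=None):
    f,cx,cy,Rw,C=cam(n,s);uv=np.atleast_2d(np.float64(uv))
    d=np.c_[(uv[:,0]-cx)/f,(uv[:,1]-cy)/f,np.ones(len(uv))]@Rw.T
    return C+d*((z-C[2])/d[:,2])[:,None]
def proj(n,P,s=None):
    f,cx,cy,Rw,C=cam(n,s);p=(np.atleast_2d(P)-C)@Rw
    return np.c_[cx+f*p[:,0]/p[:,2],cy+f*p[:,1]/p[:,2]]
def blobs(im,name,amin=20):
    h=cv2.cvtColor(im,cv2.COLOR_RGB2HSV)
    lo,hi={"blue":((100,130,80),(120,255,255)),"plate":((0,0,185),(180,30,255)),"black":((0,0,0),(180,255,45)),"yellow":((20,150,120),(35,255,255)),"green":((45,130,60),(80,255,200))}[name]
    m=cv2.inRange(h,lo,hi);m=cv2.morphologyEx(m,cv2.MORPH_CLOSE,np.ones((3,3)))
    c,_=cv2.findContours(m,cv2.RETR_EXTERNAL,cv2.CHAIN_APPROX_NONE)
    return [k for k in c if cv2.contourArea(k)>amin]
E
python3 - <<'E'
from h import *
np.set_printoptions(precision=4,suppress=True)
for n in("scene","side"):
    im=cv2.imread(f"pics/{n}0.png")[:,:,::-1].copy()
    for col,z in(("blue",.02),("plate",.01),("black",.013),("yellow",.032)):
        for k in blobs(im,col):
            (u,v),wh,a=cv2.minAreaRect(k);p=ray(n,(u,v),z)[0]
            if np.hypot(*p[:2])<1.1 and p[0]>-.3 :
                b=ray(n,cv2.boxPoints(cv2.minAreaRect(k)),z)[:,:2]
                q=ray(n,k[:,0],z)[:,:2].astype(np.float32);r=cv2.minAreaRect(q*1000)
                print(n,col,cv2.contourArea(k),(int(u),int(v)),"rect mm",np.array(r[0]).round(),np.array(r[1]).round(),round(r[2],1))
a=cv2.imread("pics/scene0.png")[130:270,200:350];b=cv2.imread("pics/side0.png")[165:305,215:365]
cv2.imwrite("pics/crop0.png",np.hstack([cv2.resize(x,None,fx=2.66,fy=2.66,interpolation=cv2.INTER_CUBIC) for x in(a,b)]))
E
```

```text
scene blue 536.0 (282, 240) rect mm [ 341. -225.] [114.  74.] 7.6
scene blue 24.0 (240, 185) rect mm [438. -44.] [36. 13.] 73.9
scene blue 461.5 (238, 164) rect mm [508.   9.] [ 61. 156.] 89.2
scene plate 90.5 (106, 349) rect mm [-68. -67.] [21. 22.] 86.2
scene plate 41.0 (417, 322) rect mm [ 319. -567.] [12. 40.] 13.8
scene plate 61.0 (59, 312) rect mm [-69.  75.] [20. 20.] 32.6
scene plate 64.5 (155, 294) rect mm [ 73. -66.] [22. 19.] 42.3
scene plate 28.5 (282, 236) rect mm [ 357. -221.] [15. 15.] 32.5
scene plate 154.0 (357, 241) rect mm [ 444. -382.] [15. 89.] 81.1
scene plate 78.5 (269, 237) rect mm [ 339. -196.] [78. 10.] 14.4
scene plate 242.0 (180, 238) rect mm [220. -15.] [101.  26.] 8.8
scene plate 852.0 (311, 191) rect mm [ 530. -212.] [ 85. 108.] 78.2
scene plate 101.0 (234, 164) rect mm [512.  24.] [ 46. 107.] 88.3
scene plate 45.0 (87, 133) rect mm [372. 498.] [22. 45.] 51.5
scene plate 48.0 (120, 127) rect mm [452. 435.] [22. 48.] 51.5
scene yellow 26.0 (157, 173) rect mm [342. 169.] [11. 59.] 53.3
scene yellow 377.5 (154, 161) rect mm [375. 212.] [75. 70.] 54.4
side 
[... 698 characters left out ...]
.6
side plate 24.5 (140, 136) rect mm [369. 494.] [22. 46.] 47.2
side black 84.0 (164, 280) rect mm [ 195. -159.] [37. 16.] 87.7
side black 84.0 (383, 233) rect mm [ 661. -291.] [34. 97.] 29.2
side black 47.5 (283, 210) rect mm [ 522. -101.] [29. 20.] 53.8
side black 24.5 (339, 203) rect mm [ 660. -153.] [67.  8.] 43.8
side black 33.5 (375, 162) rect mm [903. -55.] [18. 65.] 58.4
side black 21.0 (373, 150) rect mm [961.   7.] [41. 18.] 20.8
side black 29.0 (220, 151) rect mm [542. 253.] [43. 19.] 74.6
side black 109.5 (207, 125) rect mm [598. 454.] [106.  79.] 50.1
side black 512.5 (348, 154) rect mm [903.  59.] [535. 118.] 34.8
side yellow 293.5 (174, 166) rect mm [372. 206.] [73. 69.] 58.4
```

View pics/crop0.png

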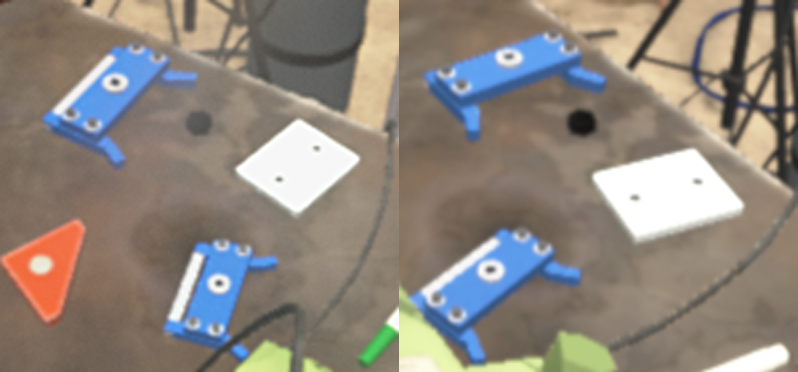

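View pics/wrist0.png

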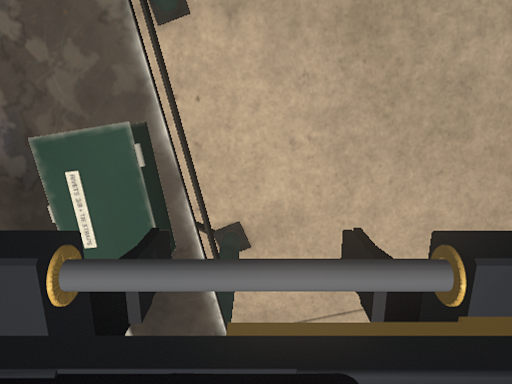

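The crop shows the large jig's centre ring at scene (243.2,160.8) and side (256.4,186.4). Its bolts are at scene (251.5,148), (259.8,151.8), (226.3,173.2) and (235,177). The nut is at scene (274.5,176.2) and side (283,210). The wrist view doesn't reach the work yet, only a green box and the floor.

```bash
python3 - <<'E'
from h import *
np.set_printoptions(precision=4,suppress=True)
c=lambda n,p:np.array(p)/2.66+((200,130) if n=="scene" else (215,165))
S={"scene":[(115,82),(137,48),(159,58),(70,115),(93,125)],"side":[(110,57),(152,38),(170,48),(47,72),(62,86)]}
for n in S:
    print(n,"jig ring z.03",ray(n,c(n,S[n][0]),.03)[0],"bolts z.038\n",ray(n,c(n,S[n][1:]),.038)[:,:2])
print("nut",ray("scene",c("scene",(199,123)),.0065)[0],ray("side",c("side",(183,123)),.0065)[0])
for n in("scene","side"):
    im=cv2.imread(f"pics/{n}0.png")[:,:,::-1].copy()
    k=max((k for k in blobs(im,"plate",500)),key=cv2.contourArea)
    if n=="scene": k=[k for k in blobs(im,"plate",500) if 290<k[:,0,0].mean()<330][0]
    a=cv2.approxPolyDP(k,5,True)[:,0];print(n,a.tolist(),"\n",ray(n,a,.01)[:,:2])
    print("dots",ray(n,c(n,[(317,149),(279,180)] if n=="scene" else [(299,182),(235,198)]),.01)[:,:2])
E
```

```text
scene jig ring z.03 [0.5141 0.0003 0.03  ] bolts z.038
 [[ 0.5655  0.0056]
 [ 0.5646 -0.0237]
 [ 0.4409  0.0064]
 [ 0.4417 -0.0219]]
side jig ring z.03 [0.5112 0.0014 0.03  ] bolts z.038
 [[ 0.5587 -0.0019]
 [ 0.5629 -0.0263]
 [ 0.4401  0.0007]
 [ 0.4401 -0.0265]]
nut [ 0.5298 -0.0963  0.0065] [ 0.5272 -0.0982  0.0065]
scene [[313, 175], [289, 192], [310, 210], [334, 190]] 
 [[ 0.589  -0.1866]
 [ 0.4956 -0.1616]
 [ 0.4695 -0.2392]
 [ 0.568  -0.2615]]
dots [[ 0.5598 -0.2207]
 [ 0.5005 -0.2077]]
side [[344, 242], [326, 221], [288, 230], [304, 255]] 
 [[ 0.569  -0.263 ]
 [ 0.586  -0.186 ]
 [ 0.4894 -0.1644]
 [ 0.4681 -0.2476]]
dots [[ 0.5578 -0.2217]
 [ 0.4984 -0.2084]]
```

```bash
cat >> h.py <<'E'
RB=np.array([[-1,0,0],[0,1,0],[0,0,-1.]])   # tool x = world -x, jaws along y
def tgt(x,y,z,yaw=0):
    "yaw: world-z turn (rad) from RB; prints shift (mm, tool axes) and dr from measured pose"
    s=get_state();R0=R.from_rotvec(s["tool_rot"]);Rt=R.from_euler("z",yaw)*R.from_matrix(RB)
    d=R0.inv().apply(np.array([x,y,z])-s["position"])*1000
    print("t",round(s["time"],2),"pos",s["position"].round(4),"q1,7",s["joint_positions"][[0,6]] if hasattr(s["joint_positions"],'shape') else s["joint_positions"],"shift",d.round(1),"dr",(R0.inv()*Rt).as_rotvec().round(3),"F",np.round(s["ft_force"],1))
E
python3 - <<'E'
from h import *
np.set_printoptions(precision=3,suppress=True)
def tri(a,b):
    A=[];B=[]
    for n,p in(("scene",a),("side",b)):
        o=ray(n,p,0)[0];C=cam(n)[4];d=o-C;d/=np.linalg.norm(d);P=np.eye(3)-np.outer(d,d);A.append(P);B.append(P@C)
    return np.linalg.solve(sum(A),sum(B))
print("vice top",tri((216,53),(264,82)),tri((181,58),(240,84)),"vice base",tri((170,138),(215,155)))
for p in((346,200),(335,220)):print("cable scene",ray("scene",p,.004)[0])
for p in((370,235),(340,272),(310,290)):print("cable side",ray("side",p,.004)[0])
for n,ps in(("scene",[(278,148),(345,178)]),("side",[(300,182),(360,230)])):print("edge",ray(n,ps,0)[:,:2])
tgt(.50,.15,.30);tgt(.625,-.1,.15)
E
```

```text
vice top [0.665 0.194 0.23 ] [0.66  0.325 0.185] vice base [ 0.545  0.313 -0.036]
cable scene [ 0.557 -0.303  0.004]
cable scene [ 0.479 -0.307  0.004]
cable side [ 0.642 -0.273  0.004]
cable side [ 0.503 -0.32   0.004]
cable side [ 0.421 -0.323  0.004]
edge [[ 0.646 -0.038]
 [ 0.637 -0.265]]
edge [[ 0.654 -0.006]
 [ 0.64  -0.245]]
t 0.15 pos [0.147 0.633 0.239] q1,7 [-1.328 -0.057] shift [-452.9 -390.2  -60.7] dr [-0.001 -0.    -0.229] F [-0.6 -0.1  1.3]
t 0.15 pos [0.147 0.633 0.239] q1,7 [-1.328 -0.057] shift [-631.4 -605.1   89.6] dr [-0.001 -0.    -0.229] F [-0.6 -0.1  1.3]
```

>>> send_rows(xyz=[[-25,-24,-15],[-50,-48,-30],[-75,-72,-45],[-100,-96,-60],[-126,-120,-75],[-151,-144,-90],[-176,-168,-105],[-202,-192,-121],[-202,-192,-121],[-202,-192,-121]], dr=[[0,0,-0.03],[0,0,-0.06],[0,0,-0.09],[0,0,-0.12],[0,0,-0.15],[0,0,-0.18],[0,0,-0.21],[0,0,-0.229],[0,0,-0.229],[0,0,-0.229]], jaw=10)

```text
time: 0.98
position: [0.3026, 0.3988, 0.362]
tool_rot: [0.008, 3.14, 0.004]
ft_force: [-1.6, 0.6, -0.2]
grip_width: 0.328
grip_force: 0.0
```

>>> send_rows(xyz=[[-15,-35,0],[-30,-70,0],[-45,-105,0],[-60,-140,0],[-75,-175,0],[-90,-210,0],[-105,-245,0],[-120,-280,0],[-135,-315,0],[-150,-350,0]], dr=[[0,0,0],[0,0,0],[0,0,0],[0,0,0],[0,0,0],[0,0,0],[0,0,0],[0,0,0],[0,0,0],[0,0,0]])

```text
time: 1.82
position: [0.4508, 0.05, 0.36]
tool_rot: [0.004, -3.141, 0.0]
ft_force: [1.1, 0.6, 0.2]
grip_width: 0.113
grip_force: 0.0
```

```bash
python3 - <<'E'
from h import *
tgt(.50,-.10,.34)
E
```

```text
t 1.82 pos [0.4508 0.05   0.36  ] q1,7 [-0.76479879  1.31991125] shift [ -48.8 -150.2   19.9] dr [-0.    -0.001  0.003] F [1.1 0.6 0.2]
```

>>> send_rows(xyz=[[-20,-18,3],[-40,-36,6],[-60,-54,9],[-80,-72,12],[-100,-90,15],[-120,-108,17],[-140,-126,19],[-155,-140,20],[-165,-150,20],[-165,-150,20]], dr=[[0,0,0],[0,0,0],[0,0,0],[0,0,0],[0,0,0],[0,0,0],[0,0,0],[0,0,0],[0,0,0],[0,0,0]])

```text
time: 2.65
position: [0.617, -0.1005, 0.3382]
tool_rot: [-0.002, -3.139, 0.004]
ft_force: [-1.1, -0.4, 0.5]
grip_width: 0.113
grip_force: 0.0
```

```bash
python3 - <<'E'
from h import *
s=get_state();im=get_image("wrist");cv2.imwrite("pics/w1.png",im[:,:,::-1]);np.save("w1.npy",np.r_[s["position"],s["tool_rot"]]);print(s["position"])
E
```

```text
[ 0.61695345 -0.10049483  0.33823316]
```

View pics/w1.png

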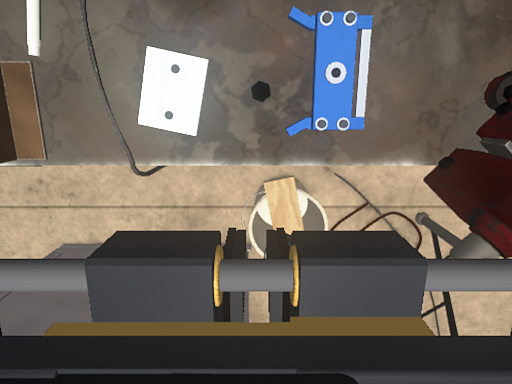

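This view is clear. The jig ring is at (336,72) with bolts at (326,17), (350,17), (321,124) and (343,124). The nut is at (261,91), the plate's corners are near (150,46), (208,60), (196,135) and (139,121), and the cable runs left of the plate.

```bash
python3 - <<'E'
from h import *
np.set_printoptions(precision=4,suppress=True)
a=np.load("w1.npy");s=dict(position=a[:3],tool_rot=a[3:]);im=cv2.imread("pics/w1.png")[:,:,::-1].copy()
r=lambda p,z:ray("wrist",p,z,s)[:,:2]
print("ring",r((336,72),.03),"bolts\n",r([(326,17),(350,17),(321,124),(343,124)],.038))
print("flare tips z.014",r([(290,12),(288,132)],.014),"stop bar",r([(362,29),(357,115)],.012))
for col,z in(("blue",.03),("plate",.01),("black",.013)):
    for k in blobs(im,col,60):
        m=k[:,0].mean(0)
        if m[1]<150 and 100<m[0]<420:
            q=r(k[:,0],z).astype(np.float32)*1000;R_=cv2.minAreaRect(q);print(col,m.round(),np.round(R_[0],1),np.round(R_[1],1),round(R_[2],1));
            if col=="plate":print(cv2.boxPoints(R_))
E
```

```text
ring [[ 0.5069 -0.0005]] bolts
 [[ 0.4462 -0.0177]
 [ 0.4463  0.0107]
 [ 0.5701 -0.0177]
 [ 0.5701  0.0104]]
flare tips z.014 [[ 0.4351 -0.0582]
 [ 0.5819 -0.0573]] stop bar [[0.4542 0.0332]
 [0.5597 0.0348]]
blue [331.  70.] [508.7 -11. ] [100.3 152.2] 89.7
plate [343. 124.] [571.3  16.9] [14.7 14.7] 46.1
[[560.9082  16.7274]
 [571.5066   6.5225]
 [581.6892  17.0977]
 [571.0908  27.3026]]
plate [321. 123.] [570.9 -12.5] [14.7 13.5] 2.5
[[563.2777  -6.0773]
 [563.8713 -19.6076]
 [578.5824 -18.9621]
 [577.9888  -5.4318]]
plate [335.  72.] [505.3   3.3] [24.7 24.8] 2.9
[[492.277   14.985 ]
 [493.5464  -9.739 ]
 [518.2549  -8.4705]
 [516.9856  16.2536]]
plate [172.  90.] [ 529.9 -212. ] [ 80.7 100.5] 78.1
[[ 472.4522 -241.096 ]
 [ 570.7532 -261.8342]
 [ 587.4013 -182.9208]
 [ 489.1003 -162.1826]]
plate [363.  72.] [507.4  38.8] [ 11.4 107.3] 89.9
[[453.7625  33.1827]
 [561.0563  32.9746]
 [561.0785  44.4245]
 [453.7847  44.6325]]
black [260.  91.] [528.9 -94.6] [24.4 22.8] 72.2
```

>>> send_rows(xyz=[[15,2,20],[30,4,60],[40,5,100],[40,5.5,140],[40,5.5,180],[40,5.5,220],[40,5.5,260],[40,5.5,290],[40,5.5,308],[40,5.5,316]], dr=[[0,0,0],[0,0,0],[0,0,0],[0,0,0],[0,0,0],[0,0,0],[0,0,0],[0,0,0],[0,0,0],[0,0,0]])

```text
time: 3.53
position: [0.5728, -0.0912, 0.0211]
tool_rot: [0.004, -3.135, -0.002]
ft_force: [-0.6, 0.2, 0.8]
grip_width: 0.115
grip_force: 0.0
```

>>> send_rows(xyz=[[8,0,0],[16,0,0],[26,0,0],[36,0,0],[46,0,0],[56,0,0],[66,0,0],[76,0,0],[86,0,0],[96,0,0]], dr=[[0,0,0],[0,0,0],[0,0,0],[0,0,0],[0,0,0],[0,0,0],[0,0,0],[0,0,0],[0,0,0],[0,0,0]])

```text
time: 4.37
position: [0.4788, -0.0942, 0.0246]
tool_rot: [-0.0, 3.141, 0.0]
ft_force: [0.8, -0.4, 0.9]
grip_width: 0.113
grip_force: 0.4
```

```bash
python3 - <<'E'
from h import *
np.set_printoptions(precision=4,suppress=True)
tgt(.440,-.095,.022)
for n in("scene","side"):
    im=get_image(n);cv2.imwrite(f"pics/{n}2.png",im[:,:,::-1])
a=cv2.imread("pics/scene2.png")[110:260,180:360];b=cv2.imread("pics/side2.png")[150:300,195:375]
cv2.imwrite("pics/crop2.png",np.hstack([cv2.resize(x,None,fx=2.2,fy=2.2,interpolation=cv2.INTER_CUBIC) for x in(a,b)]))
E
```

```text
t 4.37 pos [ 0.4788 -0.0942  0.0246] q1,7 [-0.538   1.9072] shift [38.8 -0.8  2.6] dr [0. 0. 0.] F [ 0.8 -0.4  0.9]
```

View pics/crop2.png

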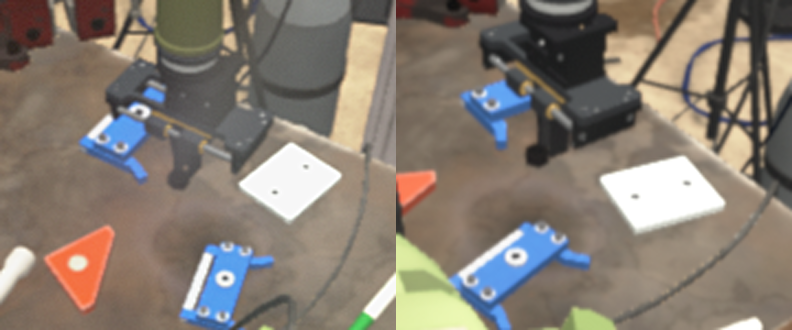

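The nut sits against the fingertip at about crop (178,180) left and (537,155) right, and the plate hasn't moved. I'll keep pushing.

>>> send_rows(xyz=[[8,0,0],[16,0,0],[24,0,0],[32,0,0],[37,0,0],[40,0,0],[40,0,0],[30,0,0],[20,0,-30],[10,0,-70]], dr=[[0,0,0],[0,0,0],[0,0,0],[0,0,0],[0,0,0],[0,0,0],[0,0,0],[0,0,0],[0,0,0],[0,0,0]])

```text
time: 5.3
position: [0.467, -0.0941, 0.0926]
tool_rot: [0.0, -3.134, 0.003]
ft_force: [1.4, 1.4, 0.7]
grip_width: 0.113
grip_force: 0.0
```

```bash
python3 - <<'E'
from h import *
np.set_printoptions(precision=4,suppress=True)
tgt(.640,-.215,.10)
for n in("scene","side"):
    im=get_image(n);cv2.imwrite(f"pics/{n}3.png",im[:,:,::-1])
    h=cv2.cvtColor(im,cv2.COLOR_RGB2GRAY)
    c=proj(n,(.416,-.095,.0065))[0].round().astype(int);w=h[c[1]-14:c[1]+15,c[0]-14:c[0]+15]
    for nm in(45,60):
        k,_,st,ce=cv2.connectedComponentsWithStats((w<nm).astype(np.uint8))
        for i in range(1,k):
            if st[i,4]>15:print(n,nm,c,st[i],ray(n,ce[i]+c-14,.0065)[0][:2])
E
```

```text
t 5.3 pos [ 0.467  -0.0941  0.0926] q1,7 [-0.6044  1.7915] shift [-172.9 -121.    -8.5] dr [-0.002 -0.008  0.   ] F [1.4 1.4 0.7]
side 45 [245 226] [10 10  8  8 58] [ 0.4169 -0.0936]
side 60 [245 226] [10  9  9 10 77] [ 0.4169 -0.0942]
```

>>> send_rows(xyz=[[-30,-24,-5],[-60,-48,-5],[-90,-72,-5],[-120,-95,-5],[-140,-110,-5],[-150,-119,0],[-150,-119,20],[-150,-119,45],[-150,-119,62],[-150,-119,70]], dr=[[0,0,0],[0,0,0],[0,0,0],[0,0,0],[0,0,0],[0,0,0],[0,0,0],[0,0,0],[0,0,0],[0,0,0]], jaw=50)

```text
time: 6.23
position: [0.6179, -0.2124, 0.0208]
tool_rot: [0.0, -3.137, -0.002]
ft_force: [-0.4, -0.1, -0.6]
grip_width: 0.572
grip_force: 0.0
```

```bash
python3 - <<'E'
from h import *
np.set_printoptions(precision=4,suppress=True)
tgt(.5675,-.213,.022);print(get_state()["grip_width"])
E
```

```text
t 6.23 pos [ 0.6179 -0.2124  0.0208] q1,7 [-0.2466  2.1847] shift [50.4 -0.6 -0.9] dr [ 0.001 -0.005  0.   ] F [-0.4 -0.1 -0.6]
0.5719402299533589
```

>>> send_rows(xyz=[[8,0,0],[16,0,0],[22,0,0],[28,0,0],[33,0,0],[38,0,0],[43,0,0],[47,0,0],[50,0,0],[50,0,0]], dr=[[0,0,0],[0,0,0],[0,0,0],[0,0,0],[0,0,0],[0,0,0],[0,0,0],[0,0,0],[0,0,0],[0,0,0]])

```text
time: 7.07
position: [0.5704, -0.2128, 0.0254]
tool_rot: [-0.0, 3.139, 0.001]
ft_force: [2.9, 1.6, 4.0]
grip_width: 0.577
grip_force: 2.2
```

```bash
cat >> h.py <<'E'
def plate(tag):
    for n in("scene","side"):
        im=get_image(n);cv2.imwrite(f"pics/{n}{tag}.png",im[:,:,::-1])
        for k in blobs(im,"plate",200):
            q=ray(n,k[:,0],.01)[:,:2].astype(np.float32)*1000;r=cv2.minAreaRect(q)
            if 440<r[0][0]<600 and -300<r[0][1]<40:print(n,np.round(r[0],1),np.round(r[1],1),round(r[2],1))
E
python3 - <<'E'
from h import *
np.set_printoptions(precision=4,suppress=True)
tgt(.5675,-.213,.022);plate("4")
E
```

```text
t 7.07 pos [ 0.5704 -0.2128  0.0254] q1,7 [-0.2795  2.2024] shift [ 3.  -0.2  3.4] dr [0.001 0.002 0.   ] F [2.9 1.6 4. ]
scene [ 510.  -219.4] [ 85.2 108.4] 87.2
side [ 507.1 -222.8] [ 89.1 107.8] 87.1
```

>>> send_rows(xyz=[[-8,0,0],[-16,0,-8],[-16,0,-35],[-5,-10,-60],[10,-25,-70],[25,-40,-70],[40,-55,-70],[55,-65,-70],[62,-68,-70],[62,-68,-70]], dr=[[0,0,0],[0,0,0],[0,0,0],[0,0,0.1],[0,0,0.22],[0,0,0.34],[0,0,0.46],[0,0,0.58],[0,0,0.7],[0,0,0.8]])

```text
time: 8.0
position: [0.5046, -0.2839, 0.0946]
tool_rot: [-1.237, -2.885, 0.003]
ft_force: [0.9, -0.8, 0.4]
grip_width: 0.576
grip_force: 0.0
```

>>> send_rows(xyz=[[0,0,0],[0,0,0],[0,0,0],[0,0,0],[0,0,0],[0,0,0],[0,0,0],[0,0,0],[0,0,0],[0,0,0]], dr=[[0,0,0.12],[0,0,0.24],[0,0,0.36],[0,0,0.48],[0,0,0.6],[0,0,0.7],[0,0,0.77],[0,0,0.77],[0,0,0.77],[0,0,0.77]])

```text
time: 8.83
position: [0.5075, -0.2815, 0.0944]
tool_rot: [-2.218, -2.224, 0.002]
ft_force: [-0.2, 0.1, -0.6]
grip_width: 0.571
grip_force: 0.0
```

```bash
python3 - <<'E'
from h import *
np.set_printoptions(precision=4,suppress=True)
tgt(.508,-.281,.020,-np.pi/2);plate("5")
s=get_state();im=get_image("wrist");cv2.imwrite("pics/w5.png",im[:,:,::-1])
for k in blobs(im,"plate",400):
    q=ray("wrist",k[:,0],.01,s)[:,:2].astype(np.float32)*1000;r=cv2.minAreaRect(q);print("w",k[:,0].max(0),np.round(r[0],1),np.round(r[1],1),round(r[2],1));print(cv2.boxPoints(r))
E
```

```text
t 8.83 pos [ 0.5075 -0.2815  0.0944] q1,7 [-0.4522  0.8916] shift [ 0.5  0.6 74.4] dr [-0.001  0.     0.003] F [-0.2  0.1 -0.6]
scene [ 508.8 -219.4] [ 85.7 105.6] 86.5
side [ 506.9 -222.8] [ 89.  107.6] 87.1
w [341 182] [ 509.7 -219.7] [79.6 99.2] 87.1
[[ 458.0724 -256.9294]
 [ 557.1651 -262.0311]
 [ 561.2597 -182.4987]
 [ 462.1671 -177.3971]]
```

View pics/w5.png

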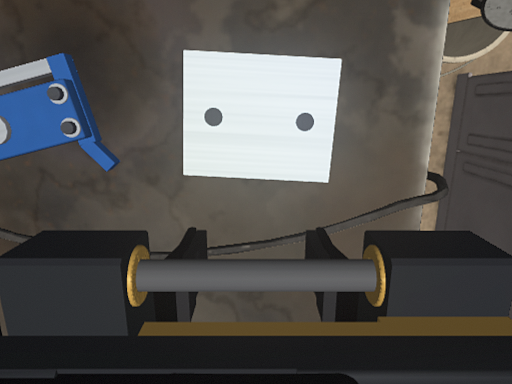

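The plate is nearly square at (0.510,-0.220), spanning image rows 50–182. The cable is behind the fingers at rows 190–250, so I'll descend between the two.

>>> send_rows(xyz=[[3,0,5],[3,0,15],[3,0,25],[3,0,35],[3,0,45],[3,0,54],[3,0,62],[3,0,69],[3,0,74],[3,0,74]], dr=[[0,0,0],[0,0,0],[0,0,0],[0,0,0],[0,0,0],[0,0,0],[0,0,0],[0,0,0],[0,0,0],[0,0,0]], jaw=44)

```text
time: 9.82
position: [0.5072, -0.2779, 0.0194]
tool_rot: [-2.219, -2.221, 0.001]
ft_force: [-0.3, -0.3, 0.4]
grip_width: 0.504
grip_force: 0.0
```

>>> send_rows(xyz=[[5,0,0],[10,0,0],[15,0,0],[21,0,0],[28,0,0],[35,0,0],[42,0,0],[49,0,0],[56,0,0],[62,0,0]], dr=[[0,0,0],[0,0,0],[0,0,0],[0,0,0],[0,0,0],[0,0,0],[0,0,0],[0,0,0],[0,0,0],[0,0,0]])

```text
time: 10.65
position: [0.5081, -0.2161, 0.021]
tool_rot: [2.219, 2.222, -0.0]
ft_force: [0.5, -6.1, 3.1]
grip_width: 0.504
grip_force: 2.6
```

```bash
python3 - <<'E'
from h import *
np.set_printoptions(precision=4,suppress=True)
tgt(.508,-.0565,.020,-np.pi/2);plate("6")
s=get_state();im=get_image("wrist");cv2.imwrite("pics/w6.png",im[:,:,::-1])
for k in blobs(im,"plate",400):
    q=ray("wrist",k[:,0],.01,s)[:,:2].astype(np.float32)*1000;r=cv2.minAreaRect(q);print("w",k[:,0].max(0),np.round(r[0],1),np.round(r[1],1),round(r[2],1))
E
```

```text
t 10.65 pos [ 0.5081 -0.2161  0.021 ] q1,7 [-0.5377  0.8442] shift [159.6   0.1   0.8] dr [0.001 0.001 0.001] F [ 0.5 -6.1  3.1]
scene [ 508.5 -164.1] [108.3  85.3] 0.1
side [ 473.4 -166.9] [89.1 42.8] 88.6
w [372 230] [ 508.3 -163.3] [99.1 78.6] 0.1
```

>>> send_rows(xyz=[[6,0,0],[13,0,0],[21,0,0],[29,0,0],[37,0,0],[45,0,0],[53,0,0],[61,0,0],[68,0,0],[74,0,0]], dr=[[0,0,0],[0,0,0],[0,0,0],[0,0,0],[0,0,0],[0,0,0],[0,0,0],[0,0,0],[0,0,0],[0,0,0]])

```text
time: 11.63
position: [0.5077, -0.1412, 0.0206]
tool_rot: [-2.22, -2.223, -0.0]
ft_force: [0.1, -4.9, 1.5]
grip_width: 0.506
grip_force: 2.4
```

```bash
python3 - <<'E'
from h import *
np.set_printoptions(precision=4,suppress=True)
tgt(.508,-.0595,.020,-np.pi/2);plate("7")
s=get_state();im=get_image("wrist");cv2.imwrite("pics/w7.png",im[:,:,::-1])
for k in blobs(im,"plate",400):
    q=ray("wrist",k[:,0],.01,s)[:,:2].astype(np.float32)*1000;r=cv2.minAreaRect(q);print("w",k[:,0].max(0),np.round(r[0],1),np.round(r[1],1),round(r[2],1))
E
```

```text
t 11.63 pos [ 0.5077 -0.1412  0.0206] q1,7 [-0.721   0.7058] shift [81.7  0.4  0.6] dr [-0.    -0.     0.002] F [ 0.1 -4.9  1.5]
w [372 230] [507.9 -88.3] [99.1 78.8] 0.2
```

View pics/w7.png

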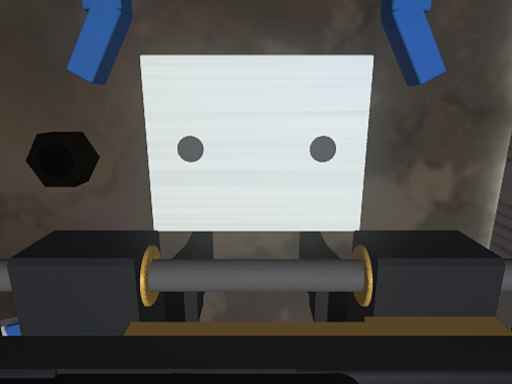

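The plate is square and centred between the flares (top edge cols 140–373, rails about 125 and 385). The nut is well aside at (62,158). Pushing in.

>>> send_rows(xyz=[[6,0,0],[13,0,0],[20,0,0],[27,0,0],[34,0,0],[41,0,0],[48,0,0],[55,0,0],[61,0,0],[66,0,0]], dr=[[0,0,0],[0,0,0],[0,0,0],[0,0,0],[0,0,0],[0,0,0],[0,0,0],[0,0,0],[0,0,0],[0,0,0]])

```text
time: 12.62
position: [0.5075, -0.0751, 0.0204]
tool_rot: [-2.219, -2.223, -0.0]
ft_force: [-0.5, -2.1, -2.1]
grip_width: 0.508
grip_force: 1.1
```

>>> send_rows(xyz=[[1.5,0,0],[3,0,0],[4.5,0,0],[6,0,0],[7.5,0,0],[9,0,0],[10,0,0],[11,0,0],[12,0,0],[12,0,0]], dr=[[0,0,0],[0,0,0],[0,0,0],[0,0,0],[0,0,0],[0,0,0],[0,0,0],[0,0,0],[0,0,0],[0,0,0]])

```text
time: 13.45
position: [0.5076, -0.0639, 0.0206]
tool_rot: [-2.22, -2.223, -0.0]
ft_force: [0.1, -0.9, -1.8]
grip_width: 0.504
grip_force: 0.8
```

>>> send_rows(xyz=[[0.5,0,0],[1,0,0],[1.5,0,0],[2,0,0],[2.5,0,0],[3,0,0],[3.5,0,0],[4,0,0],[4,0,0],[4,0,0]], dr=[[0,0,0],[0,0,0],[0,0,0],[0,0,0],[0,0,0],[0,0,0],[0,0,0],[0,0,0],[0,0,0],[0,0,0]])

```text
time: 14.28
position: [0.5076, -0.0601, 0.0206]
tool_rot: [-2.22, -2.222, -0.0]
ft_force: [0.8, -2.0, -0.8]
grip_width: 0.507
grip_force: 1.1
```

>>> send_rows(xyz=[[0.4,0,0],[0.8,0,0],[1.2,0,0],[1.6,0,0],[2,0,0],[2,0,0],[2,0,0],[2,0,0],[2,0,0],[2,0,0]], dr=[[0,0,0],[0,0,0],[0,0,0],[0,0,0],[0,0,0],[0,0,0],[0,0,0],[0,0,0],[0,0,0],[0,0,0]])

```text
time: 15.12
position: [0.5074, -0.059, 0.0206]
tool_rot: [2.221, 2.221, -0.001]
ft_force: [0.2, -4.3, -0.8]
grip_width: 0.508
grip_force: 2.6
```

>>> send_rows(xyz=[[0.4,0,0],[0.8,0,0],[1.2,0,0],[1.6,0,0],[2,0,0],[2,0,0],[2,0,0],[2,0,0],[2,0,0],[2,0,0]], dr=[[0,0,0],[0,0,0],[0,0,0],[0,0,0],[0,0,0],[0,0,0],[0,0,0],[0,0,0],[0,0,0],[0,0,0]])

```text
time: 15.95
position: [0.5074, -0.0587, 0.0206]
tool_rot: [2.22, 2.219, -0.003]
ft_force: [-0.0, -9.1, -2.9]
grip_width: 0.503
grip_force: 4.3
```

>>> send_rows(xyz=[[0.4,0,0],[0.8,0,0],[1.2,0,0],[1.6,0,0],[2,0,0],[2,0,0],[2,0,0],[2,0,0],[2,0,0],[2,0,0]], dr=[[0,0,0],[0,0,0],[0,0,0],[0,0,0],[0,0,0],[0,0,0],[0,0,0],[0,0,0],[0,0,0],[0,0,0]])

```text
time: 16.78
position: [0.5074, -0.0586, 0.0208]
tool_rot: [2.219, 2.216, -0.006]
ft_force: [-0.4, -12.2, -2.2]
grip_width: 0.504
grip_force: 6.1
```

The plate is firmly stopped: force climbed to 12 N with no travel. Backing straight off, then up.

>>> send_rows(xyz=[[-3,0,0],[-8,0,0],[-15,0,0],[-25,0,0],[-35,0,0],[-40,0,-20],[-45,0,-60],[-50,0,-100],[-55,0,-140],[-60,0,-180]], dr=[[0,0,0],[0,0,0],[0,0,0],[0,0,0],[0,0,0],[0,0,0],[0,0,0],[0,0,0],[0,0,0],[0,0,0]])

```text
time: 17.62
position: [0.5071, -0.1157, 0.2025]
tool_rot: [-2.222, -2.22, -0.001]
ft_force: [1.5, 1.1, 0.1]
grip_width: 0.502
grip_force: 0.0
```

```bash
python3 - <<'E'
from h import *
np.set_printoptions(precision=4,suppress=True)
tgt(.508,-.1,.2,-np.pi/2);plate("8")
s=get_state();im=get_image("wrist");cv2.imwrite("pics/w8.png",im[:,:,::-1])
for n,z in(("plate",.01),("black",.013)):
  for k in blobs(im,n,60):
    if k[:,0,1].mean()>230: continue
    q=ray("wrist",k[:,0],z,s)[:,:2].astype(np.float32)*1000;r=cv2.minAreaRect(q);print(n,k[:,0].mean(0),np.round(r[0],1),np.round(r[1],1),round(r[2],1))
E
```

```text
t 17.62 pos [ 0.5071 -0.1157  0.2025] q1,7 [-0.9563  0.2891] shift [15.7  0.9  2.5] dr [ 0.    -0.    -0.001] F [1.5 1.1 0.1]
scene [509.5 -35.3] [106.4  28.9] 0.0
side [505.1 -39.5] [ 38.1 105. ] 89.8
plate [360.7125 210.8625] [ 623.2 -153.2] [41.7  5.6] 89.0
plate [ 15.7818 131.2364] [279.6 -71. ] [18.3 18.4] 89.9
plate [409.3785 128.0452] [667.3 -66.7] [22.1 73. ] 81.6
plate [465.1792 102.5991] [713.4 -45.2] [25.3 55.5] 89.9
plate [249.5242  95.0685] [508.1 -37.1] [ 20.3 100.2] 90.0
plate [319.14  70.06] [574.2 -14.5] [16.1 16.2] 2.3
plate [178.6122  69.7959] [441.5 -14.2] [15.9 15.9] 44.7
plate [248.7952  52.241 ] [507.7   1.3] [26.  26.1] 90.0
plate [399.6839  63.5575] [652.3 -13.6] [104.4  49.1] 36.8
plate [320.7451  35.7647] [573.9  15.4] [15.9 16.2] 48.4
plate [176.8269  35.4231] [441.2  15.5] [16.2 15.6] 86.9
plate [248.9821  10.6429] [507.8  35.8] [108.3  18. ] 0.1
black [160.8718 153.4231] [420.  -92.6] [22.8 27.9] 89.8
black [501.3519  46.2037] [741.3   5.7] [22.7  6.8] 36.7
```

View pics/w8.png

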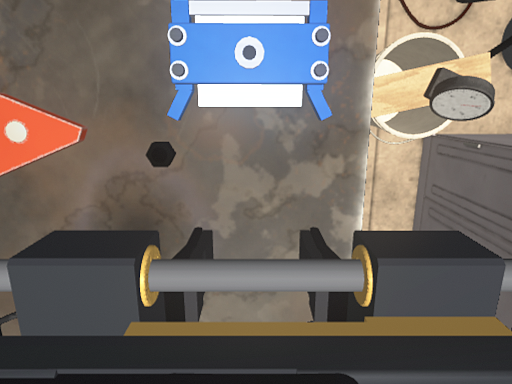

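The plate shows 20 mm in front of the bridge (rows 83–107), square. Its leading edge meets the stop bar behind the bridge, at row 14. The nut is about 88 mm aside at (161,153).

```bash
python3 -c "
from bench import *
print(close_job())"
```

```text
the job is handed in; nothing more can be done
None
```

The job is handed in: the nut is about 88 mm to the side of the centre line, the plate is square under the bridge and hard against the end stop, and the hand is clear above the table.

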